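# Insulate the grounding plate and set the tuner board on it

### The arm

A 7-joint arm with a two-finger parallel gripper is mounted at the origin on the work surface. World frame = base frame: x ahead of the robot, y to its left, z up, the work surface at z = 0. Lengths are in m, angles in rad, forces in N, time in s.
With the tool pointing down it reaches from about 0.425 to 1.025 m from the base axis. Payload 3.6 kg.
Tool frame: the origin (TCP) lies at the very end of the fingers, on their centre line; the grasp point (between the pads) lies 19 mm behind it; z points along the fingers, y is the line along which they close (so a half turn about z gives the same grasp; the last joint's range is limited). The gripper opens to 85 mm and grips with 20 to 120 N. Pads are 22 mm wide; open, the fingers measure 114 mm over their backs; the gripper's body (76 mm by 85 mm) begins 54 mm behind the grasp point. The pads swing forward as they close: fully open they stand 13 mm farther back than shut.
Start: joints at [1.22, 0.591, 0.048, 1.609, -0.033, 0.943, -0.034], TCP at [0.184, -0.701, 0.231] pointing down, gripper open.
Joint ranges: [-2.69, 2.69], [-0.47, 2.24], [-1.27, 1.36], [0.19, 2.51], [-1.53, 4.68], [0.08, 2.07], [-3.09, 3.09]. Speed limits (rad/s): [2.57, 2.57, 3.14, 3.14, 3.14, 3.14, 3.14].

### API

Orientations are given as [roll, pitch, yaw] about the fixed x, y, z axes, in that order (R = Rz(yaw) Ry(pitch) Rx(roll)).
In Python, from rig import readout, read_camera, robot gives the robot as it stands. The module is installed in compiled form; this text tells all that it offers.
- The arm moves only by the tool move_arm, never from a script. Its argument "motion" is one flat list of numbers, 4 for each row, row after row: the shift along the world's x, y, z normalised to -1 to 1, where 1 is 300 mm, then the turn about the world's z normalised to -1 to 1, where 1 is pi rad. A call has 1 to 12 rows; each row is the pose to reach, as a shift and turn from the pose commanded when the call began, turning the shorter way round; what a row does not reach only later rows make up. A row lasts 1/12 s, in which the tool goes at most 41.7 mm and 7.16 degrees, less where a joint would pass 70% of its speed; a pose out of reach is approached as far as the arm can. A call with a number of a shift or a turn outside -1 to 1 is refused whole. A call with a gripper value outside its range is refused whole. "grip" is the opening, from 0 (shut) to 1 (fully open), set as the call begins (left out, the last holds). The fingers move at their own pace and stop on an object; the grip force is fixed at half the most. Time passes only in rows, so rows that repeat a pose let the fingers close. It gives the time, the measured TCP pose, the force, the opening and the grip force at its end, in the units of the state.
- readout.observe(): the state, without advancing time (a new reading comes with each control period).
- read_camera(name): name is "scene" or "top"; returns a dict with "pixels" (420x560x3 uint8, red, green, blue), "range_z" (420x560 float32, m along the optical axis (not along the pixel's ray), 0 where there is no reading), "fx", "fy", "cx", "cy" (pixels), "camera_from_world" (4x4, takes a point from world to camera coordinates). Camera axes: x right, y down, z forward; pixel columns grow to the right and rows downward; lengths in m; the calibration is good to about 2 mm. A picture is of the moment at which its call begins.
- robot.job_done(): hands the job in; it is judged then, once.
The state is a dict: "clock": time; "q": joint angles; "qd": joint speeds; "tau": joint torques, N m; "eef_pos": TCP position; "eef_rot": TCP orientation; "wrist_force": force on the tool from outside, world axes, zero at the start; "torque": the same for the moment, N m; "finger_gap": finger opening in m; "grasp_force": force on a finger pad.
Only numpy, scipy, OpenCV 4.12 (cv2) and the standard library are available. Lean on these libraries where they do the work, as an engineer would, in place of code of your own. Each camera call takes 0.05 s, during which the arm holds its last target. There are 200 camera calls.

### The job

Lay the yellow insulating sheet flat on the copper grounding plate, centred and square, and let go of it; then lift the green tuner board off the free-spinning turntable and stack it on the sheet, right side up, centred and square, its long side along the sheet's (either end first), so that a rim of yellow shows all round. Set both down gently rather than dropping them, never let the board touch the copper or its mount, and leave the other things on the counter where they are.

Things in the scene. Friction and masses are not known exactly. Their poses are not given: they have to be found in the camera images.
- mount: Fixed dark brown bakelite mount carrying the copper grounding plate. Foot 112 x 70 x 8 mm, on it a block 88 x 48 mm up to 30 mm, on that the copper plate 80 x 42 x 6 mm with its top 36 mm above the counter. Origin: centre of its underside on the counter; x along the long side, y along the short side, z up.
- copper_top (a point): Centre of the copper plate's top face, 36 mm above the counter, axes as the mount's.
- sheet: Loose stiff yellow insulating sheet, 104 x 62 x 5 mm, about 60 g. Origin: centre of its underside; x along the 104 mm side, y along the 62 mm side, z up. Starts flat on the wooden riser and overhangs it on all sides, so that fingers can close on its long edges and reach a little below them.
- riser: Fixed wooden block 84 x 44 x 25 mm (x, y, z) under the sheet, standing on the counter. Origin: centre of its underside.
- turntable: Fixed black base (radius 60 mm, 18 mm high) of the turntable; on it a grey disc of radius 85 mm, underside 22 mm and top 34 mm above the counter, turns freely about the vertical axis through the origin at the lightest touch. Origin: centre of the base's underside on the counter.
- tuner: Loose green tuner board 80 x 42 x 4 mm, about 90 g, lying off-centre on the disc. On it a silver can 46 x 28 mm (long side along x), 4 to 20 mm above the board's underside; beyond its ends two small capacitors (14 mm above the underside) and a white strip (10 mm). Origin: centre of the underside; x along the 80 mm side to the capacitors, y along the 42 mm side, z up.
- tuner_can (a point): Centre of the silver can on the tuner board: 4 mm towards the connector (-x) from the board's centre, 12 mm above the board's underside; grip the can here across its 28 mm width (along the board's y).
- valve_shield: Loose grey valve shield, an upright can 26 mm across, 50 mm high, standing on the counter. Origin: centre of its underside. Leave alone.
- trimmer: Loose green ceramic trimmer, 32 x 24 x 15 mm, on the counter. Origin: centre of its underside. Leave alone.
- dial: Loose black plastic dial, 48 mm across, 18 mm high, on the counter. Origin: centre of its underside. Leave alone.
- screwdriver: Loose screwdriver, 170 mm long, lying on the counter along its x. Leave alone.
Things that resemble listed ones, but are neither listed nor needed, are in the scene too. Of the things shaped like the sheet, the yellow one is meant.

How it is judged:
By the outcome, as a careful person would: the job done as asked, in the order asked, and still so for the second after the job is handed in, with the robot touching nothing.
It also fails if it takes over 66 s, if anything falls off the work surface, if the arm or the gripper's body presses on something with over 40 N, if the wrist force passes 120 N, or if a joint passes its speed limit or range.

## Working session

There is one attempt and no reset: what is moved stays moved. The work goes in short steps, Python scripts to look and compute and a tool call to move; the robot and the scene stay as the last step left them, time stands still between calls to the robot, and variables do not carry over. Pictures are saved under pics/ and viewed, at most 10 in all, crops included, and the job is handed in when it is done.

Besides the shell and the picture viewer there is one more tool, called after "Emit:" by a JSON object that holds its "fn" and its "kwargs", one argument or row to a line. move_arm: Moves the arm, as the interface text tells. Scaled input: -1 to 1 covers 300 mm each way for a shift and pi rad each way for a turn. Its arguments: {"type":"object","properties":{"motion":{"type":"array"},"grip":{"type":"number"}},"required":["motion"]}

```bash
mkdir -p pics; cat > h.py <<'E'
import numpy as np, cv2
from rig import readout, read_camera, robot
def grab(n):
    d=read_camera(n); return d
def save(d,f,crop=None,s=1):
    p=d["pixels"]
    if crop: p=p[crop[1]:crop[3],crop[0]:crop[2]]
    p=cv2.resize(p,None,fx=s,fy=s,interpolation=cv2.INTER_CUBIC)
    cv2.imwrite("pics/"+f,p[:,:,::-1])
def world(d):
    "HxWx3 world points from the depth"
    z=d["range_z"]; v,u=np.mgrid[:z.shape[0],:z.shape[1]]
    P=np.stack([(u-d["cx"])/d["fx"]*z,(v-d["cy"])/d["fy"]*z,z,np.ones_like(z)],-1)
    return (P@np.linalg.inv(d["camera_from_world"]).T)[...,:3]
E
python3 - <<'E'
from h import *
a=grab("scene");b=grab("top")
save(a,"s0.png");save(b,"t0.png")
for d in(a,b): print(d["fx"],d["cx"],d["cy"],np.linalg.inv(d["camera_from_world"]).round(3).tolist())
np.savez("t0.npz",p=b["pixels"],w=world(b));np.savez("s0.npz",p=a["pixels"],w=world(a))
print(readout.observe())
E
```

```text
391.8989004462508 278.84249619216524 214.04503024698758 [[0.871, 0.326, -0.368, 0.854], [0.491, -0.569, 0.66, -0.608], [0.006, -0.755, -0.655, 0.62], [0.0, 0.0, 0.0, 1.0]]
544.7880772924899 280.65981394226384 203.75761153472405 [[-0.01, -0.981, 0.193, 0.333], [-1.0, 0.013, 0.018, -0.057], [-0.021, -0.193, -0.981, 1.111], [0.0, 0.0, 0.0, 1.0]]
{'clock': 0.1, 'q': array([ 1.22053226,  0.5920462 ,  0.04830135,  1.6097075 , -0.03326667,
        0.94273796, -0.03369883]), 'qd': array([-1.65182274e-03, -3.05893587e-03,  1.25261349e-03, -3.61747749e-03,
       -5.20510764e-04,  7.01571456e-05, -4.07797203e-04]), 'tau': array([ 4.72654210e-03, -5.50005305e+01,  1.55329730e+00, -1.98826754e+01,
        9.70359397e-03,  3.85167616e-03, -4.73137305e-06]), 'eef_pos': array([ 0.18392322, -0.70049124,  0.23023658]), 'eef_rot': array([-3.13950247e+00,  1.42672768e-04,  2.56867388e-01]), 'wrist_force': array([-0.67166018, -1.01242858,  0.38897412]), 'torque': array([ 0.00380809, -0.03094603,  0.02903598]), 'grasp_force': 0.0, 'finger_gap': 0.0852181789198034}
```

View pics/t0.png

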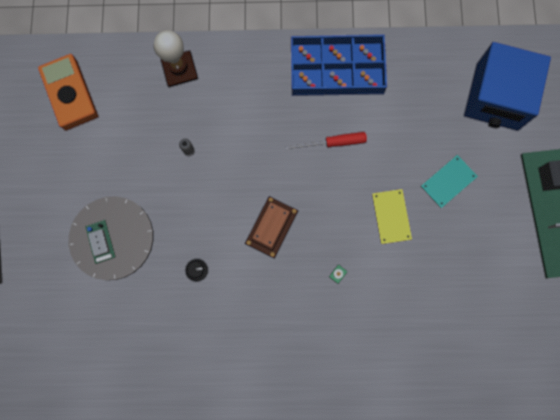

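View pics/s0.png

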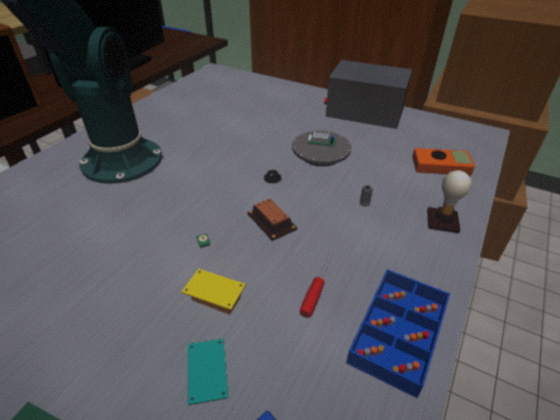

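The top view shows two sheet-shaped things: yellow at (392,216) and teal at (448,181). The yellow one fits the task. The tuner on the disc is at (100,242) with its white strip at (103,259), and the copper plate and mount are at (272,226). I'll confirm with a crop and measure.

```bash
cat > m.py <<'E'
from h import *
def rect(w,m,name):
    n,l,st,_=cv2.connectedComponentsWithStats(m.astype(np.uint8))
    m=l==1+np.argmax(st[1:,4])
    q=w[m]; z=np.median(q[:,2]); q=q[abs(q[:,2]-z)<.012]
    (cx,cy),(a,b),t=cv2.minAreaRect((q[:,:2]*1000).astype(np.float32))
    if a<b: a,b,t=b,a,t+90
    yaw=(t+90)%180-90
    print(name,"c %.1f %.1f  size %.1f x %.1f  yaw(long) %.1f  z %.1f n %d"%(cx,cy,a,b,yaw,z*1000,m.sum()))
def box(u0,v0,u1,v1,shape):
    m=np.zeros(shape,bool); m[v0:v1,u0:u1]=1; return m
E
python3 - <<'E'
from m import *
for f,B in(("t0.npz",dict(sheet=(360,175,425,255),mount=(235,185,310,265),disc=(60,190,160,285))),("s0.npz",dict(sheet=(170,260,255,320),mount=(235,190,305,245),disc=(285,125,355,170)))):
    D=np.load(f);p,w=D["p"],D["w"];hsv=cv2.cvtColor(p,cv2.COLOR_RGB2HSV);H,S,V=cv2.split(hsv);sh=H.shape;z=w[...,2]
    print(f)
    rect(w,box(*B["sheet"],sh)&(H>22)&(H<36)&(S>120),"sheet")
    m=box(*B["mount"],sh); 
    rect(w,m&(z>.032)&(z<.045),"copper z"); rect(w,m&(z>.004),"mount all"); rect(w,m&(z>.004)&(z<.014),"foot")
    d=box(*B["disc"],sh)
    rect(w,d&(z>.026)&(z<.0355),"disc")
    rect(w,d&(z>.047),"can"); rect(w,d&(z>.0365),"tuner all"); 
D=np.load("t0.npz");p=D["p"]
c=lambda u,v:cv2.resize(p[v:v+90,u:u+90],(360,360),interpolation=cv2.INTER_CUBIC)
cv2.imwrite("pics/c1.png",np.hstack([c(55,195),c(375,150)])[:,:,::-1])
E
```

```text
t0.npz
sheet c 518.1 -258.6  size 101.2 x 60.1  yaw(long) 7.8  z 30.3 n 1457
copper z c 503.4 -16.4  size 84.5 x 46.8  yaw(long) -26.5  z 36.0 n 846
mount all c 503.5 -16.0  size 88.7 x 48.3  yaw(long) -27.2  z 30.5 n 1831
foot c 504.2 -16.5  size 115.1 x 72.9  yaw(long) -25.8  z 8.0 n 754
disc c 482.0 306.3  size 170.0 x 168.7  yaw(long) -68.8  z 33.4 n 3666
can c 470.1 324.3  size 47.8 x 29.1  yaw(long) 17.6  z 53.8 n 361
tuner all c 475.7 326.6  size 87.7 x 48.3  yaw(long) 20.1  z 46.5 n 781
s0.npz
sheet c 519.1 -259.8  size 105.4 x 63.2  yaw(long) 7.7  z 28.4 n 1483
copper z c 505.2 -17.9  size 81.4 x 43.8  yaw(long) -26.8  z 34.4 n 430
mount all c 506.0 -19.1  size 87.0 x 49.6  yaw(long) -26.5  z 27.2 n 1082
foot c 504.6 -18.7  size 111.5 x 70.1  yaw(long) -27.6  z 6.8 n 379
disc c 482.1 303.4  size 169.5 x 169.3  yaw(long) 65.1  z 32.4 n 1276
can c 470.0 322.4  size 45.6 x 33.7  yaw(long) 20.3  z 52.1 n 106
tuner all c 475.0 321.0  size 76.9 x 39.8  yaw(long) 16.2  z 46.4 n 227
```

View pics/c1.png

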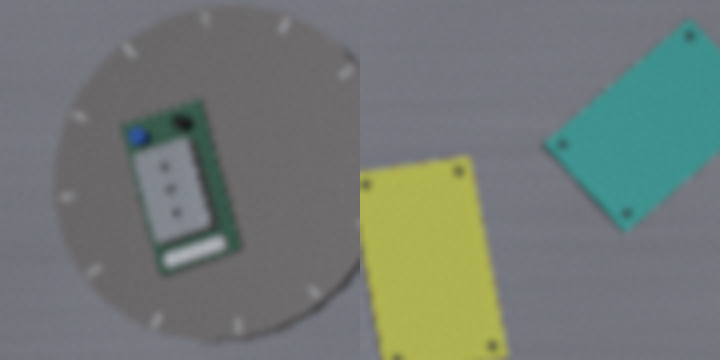

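The crop confirms the yellow sheet. On the disc, the tuner has capacitors at its upper end (forward, +x) and the white strip at the near end, with yaw about 18°. I'll move toward the sheet now.

Emit:
{"fn": "move_arm", "kwargs": {
  "motion": [0.04, 0.05, 0, 0, 0.12, 0.14, 0, -0.01, 0.2, 0.24, 0, -0.02, 0.28, 0.34, 0, -0.03, 0.36, 0.44, 0, -0.039, 0.44, 0.54, 0, -0.039, 0.52, 0.64, 0, -0.039, 0.6, 0.74, 0, -0.039, 0.68, 0.84, 0, -0.039, 0.75, 0.92, 0, -0.039, 0.8, 0.97, 0, -0.039, 0.82, 1, 0, -0.039],
  "grip": 1
}}

```text
clock: 1.1
eef_pos: [0.4333, -0.3975, 0.231]
eef_rot: [-3.14, -0.001, 0.14]
wrist_force: [-0.8, -0.4, 0.4]
finger_gap: 0.0853
grasp_force: 0.0
```

Emit:
{"fn": "move_arm", "kwargs": {
  "motion": [0.03, 0.05, 0, 0, 0.08, 0.13, -0.03, 0, 0.14, 0.22, -0.1, 0, 0.2, 0.32, -0.18, 0, 0.25, 0.4, -0.26, 0, 0.28, 0.45, -0.34, 0, 0.29, 0.466, -0.42, 0, 0.29, 0.466, -0.48, 0, 0.29, 0.466, -0.5, 0, 0.29, 0.466, -0.5, 0, 0.29, 0.466, -0.5, 0, 0.29, 0.466, -0.5, 0]
}}

```text
clock: 2.1
eef_pos: [0.5175, -0.2629, 0.0825]
eef_rot: [3.14, -0.002, 0.132]
wrist_force: [-0.3, -0.6, 0.3]
finger_gap: 0.0852
grasp_force: 0.0
```

```bash
python3 - <<'E'
from h import *
s=readout.observe();print(s["clock"],s["eef_pos"].round(4),np.degrees(s["eef_rot"]).round(2),s["q"].round(2))
b=grab("top");w=world(b)
save(b,"t1.png",(330,130,450,280),4)
E
```

```text
2.1 [ 0.5175 -0.2629  0.0825] [ 1.7991e+02 -9.0000e-02  7.5900e+00] [ 0.38  0.62  0.02  2.04 -0.03  0.48 -1.02]
```

View pics/t1.png

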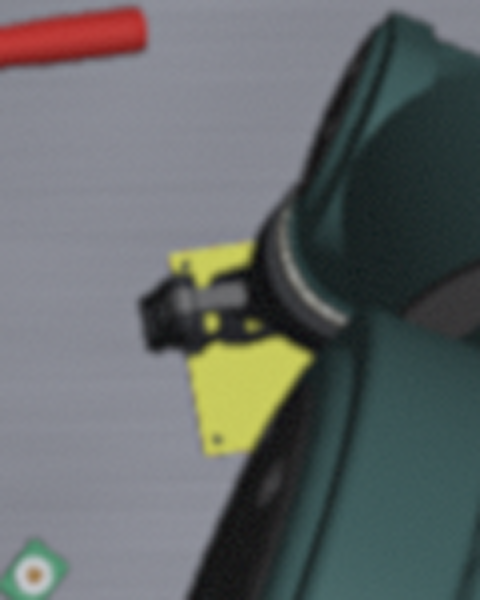

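The crop shows the gripper straddling the yellow sheet, well aligned. The finger past the left long edge is at about (165,315) in the crop. Going down.

Emit:
{"fn": "move_arm", "kwargs": {
  "motion": [0.004, 0.012, -0.03, 0, 0.004, 0.012, -0.07, 0, 0.004, 0.012, -0.12, 0, 0.004, 0.012, -0.17, 0, 0.004, 0.012, -0.21, 0, 0.004, 0.012, -0.235, 0, 0.004, 0.012, -0.245, 0, 0.004, 0.012, -0.25, 0, 0.004, 0.012, -0.25, 0, 0.004, 0.012, -0.25, 0]
}}

```text
clock: 2.98
eef_pos: [0.5188, -0.258, 0.0067]
eef_rot: [3.141, -0.001, 0.134]
wrist_force: [0.5, -0.5, 0.1]
finger_gap: 0.0857
grasp_force: 0.0
```

Emit:
{"fn": "move_arm", "kwargs": {
  "motion": [0, 0, 0, 0, 0, 0, 0, 0, 0, 0, 0, 0, 0, 0, 0, 0, 0, 0, 0, 0, 0, 0, 0, 0, 0, 0, 0, 0, 0, 0, 0, 0, 0, 0, 0, 0, 0, 0, 0, 0],
  "grip": 0.6
}}

```text
clock: 3.82
eef_pos: [0.5188, -0.2581, 0.0074]
eef_rot: [3.141, -0.001, 0.134]
wrist_force: [-0.3, 0.1, 4.7]
finger_gap: 0.06
grasp_force: 63.5
```

Emit:
{"fn": "move_arm", "kwargs": {
  "motion": [0, 0, 0.01, 0, 0, 0, 0.03, 0, 0, 0, 0.06, 0, 0, 0, 0.1, 0, 0, 0, 0.15, 0, 0, 0, 0.2, 0, 0, 0, 0.25, 0, 0, 0, 0.28, 0, 0, 0, 0.3, 0, 0, 0, 0.3, 0]
}}

```text
clock: 4.65
eef_pos: [0.5192, -0.2583, 0.098]
eef_rot: [3.14, -0.003, 0.134]
wrist_force: [0.3, -0.4, -0.8]
finger_gap: 0.0606
grasp_force: 64.7
```

```bash
python3 - <<'E'
from m import *
s=readout.observe();print(s["eef_pos"].round(4),np.degrees(s["eef_rot"]).round(2),s["finger_gap"])
a=grab("scene");save(a,"s2.png",(120,200,300,340),4);np.savez("s2.npz",p=a["pixels"],w=world(a))
E
```

```text
[ 0.5192 -0.2583  0.098 ] [ 1.7991e+02 -1.4000e-01  7.6900e+00] 0.060624999525199494
```

View pics/s2.png

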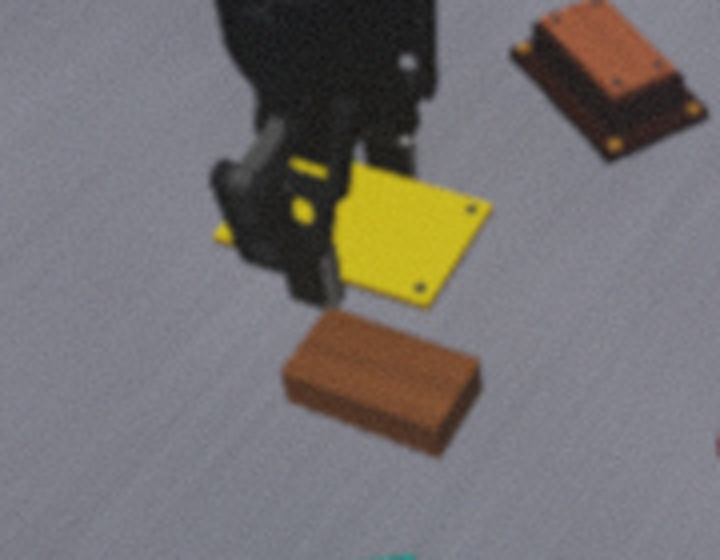

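The sheet is held and level-looking (crop corners at (490,205) and (430,305)), and the riser is bare. Now checking tilt, height and offset in hand.

```bash
python3 - <<'E'
from m import *
D=np.load("s2.npz");p,w=D["p"],D["w"];H,S,V=cv2.split(cv2.cvtColor(p,cv2.COLOR_RGB2HSV))
m=box(165,235,250,282,H.shape)&(H>22)&(H<36)&(S>120)
q=w[m];A=np.c_[q[:,:2],np.ones(len(q))]
c=np.linalg.lstsq(A,q[:,2],rcond=None)[0];print("tilt deg",np.degrees(c[:2]),"z at TCP",c@[.5192,-.2583,1],len(q))
t=np.radians(7.69);R=np.array([[np.cos(t),np.sin(t)],[-np.sin(t),np.cos(t)]])
e=(q[:,:2]-[.5192,-.2583])@R.T*1000
print("sheet-frame extents x",np.percentile(e[:,0],[0,1,99,100]).round(1),"y",np.percentile(e[:,1],[0,1,99,100]).round(1))
(cx,cy),sz,th=cv2.minAreaRect((q[:,:2]*1000).astype(np.float32));print(cx,cy,sz,th)
E
```

```text
tilt deg [ 19.61984429 -48.03371264] z at TCP 0.116686018339547 1061
sheet-frame extents x [-85.4 -45.1  52.2 285.3] y [-391.5  -65.7   29.8  133.4]
616.48095703125 -387.813232421875 (117.10054016113281, 637.6627807617188) 36.788455963134766
```

```bash
python3 - <<'E'
from m import *
D=np.load("s2.npz");p,w=D["p"],D["w"];H,S,V=cv2.split(cv2.cvtColor(p,cv2.COLOR_RGB2HSV))
m=box(165,235,250,282,H.shape)&(H>22)&(H<36)&(S>120)
q=w[m]; 
for i in range(4):
    q=q[abs(q[:,2]-(np.median(q[:,2]) if i==0 else np.c_[q[:,:2],np.ones(len(q))]@c))<(.015,.008,.005,.004)[i]]
    c=np.linalg.lstsq(np.c_[q[:,:2],np.ones(len(q))],q[:,2],rcond=None)[0]
print("tilt deg",np.degrees(c[:2]),"z at TCP",c@[.5192,-.2583,1],len(q))
t=np.radians(7.69);R=np.array([[np.cos(t),np.sin(t)],[-np.sin(t),np.cos(t)]])
e=(q[:,:2]-[.5192,-.2583])@R.T*1000
print(np.percentile(e[:,0],[0,2,98,100]).round(1),np.percentile(e[:,1],[0,2,98,100]).round(1))
E
```

```text
tilt deg [0.13489979 0.14794511] z at TCP 0.11914287863396243 977
[-51.  -34.5  51.6  52.6] [-33.3 -31.6  28.8  31. ]
```

Emit:
{"fn": "move_arm", "kwargs": {
  "motion": [0, 0.02, 0, -0.01, -0.003, 0.07, 0, -0.025, -0.007, 0.14, 0, -0.045, -0.012, 0.22, 0, -0.065, -0.018, 0.31, 0, -0.09, -0.024, 0.4, 0, -0.115, -0.03, 0.49, 0, -0.14, -0.036, 0.58, 0, -0.16, -0.042, 0.66, 0, -0.175, -0.046, 0.73, 0, -0.185, -0.049, 0.78, 0, -0.19, -0.05, 0.806, 0, -0.191]
}}

```text
clock: 5.7
eef_pos: [0.5024, -0.0132, 0.0954]
eef_rot: [3.141, 0.003, -0.462]
wrist_force: [-0.1, -0.8, 0.0]
finger_gap: 0.0603
grasp_force: 64.7
```

Emit:
{"fn": "move_arm", "kwargs": {
  "motion": [0, 0, 0, 0, 0, 0, 0, 0, 0, 0, -0.01, 0, 0, 0, -0.03, 0, 0, 0, -0.06, 0, 0, 0, -0.09, 0, 0, 0, -0.12, 0, 0, 0, -0.14, 0, 0, 0, -0.15, 0, 0, 0, -0.15, 0, 0, 0, -0.15, 0, 0, 0, -0.15, 0]
}}

```text
clock: 6.7
eef_pos: [0.5036, -0.016, 0.0515]
eef_rot: [-3.141, -0.0, -0.466]
wrist_force: [-0.3, -0.6, -0.4]
finger_gap: 0.0602
grasp_force: 64.7
```

```bash
python3 - <<'E'
from h import *
s=readout.observe();print(s["eef_pos"].round(4),np.degrees(s["eef_rot"]).round(2),s["finger_gap"],s["q"].round(2))
E
```

```text
[ 0.5036 -0.016   0.0515] [-1.7999e+02 -3.0000e-02 -2.6680e+01] 0.06016829488011063 [-0.18  0.63  0.17  2.22 -0.32  0.31 -1.78]
```

Emit:
{"fn": "move_arm", "kwargs": {
  "motion": [0.002, -0.002, -0.01, 0, 0.002, -0.002, -0.03, 0, 0.002, -0.002, -0.05, 0, 0.002, -0.002, -0.07, 0, 0.002, -0.002, -0.085, 0, 0.002, -0.002, -0.095, 0, 0.002, -0.002, -0.1, 0, 0.002, -0.002, -0.103, 0, 0.002, -0.002, -0.103, 0, 0.002, -0.002, -0.103, 0]
}}

```text
clock: 7.53
eef_pos: [0.504, -0.0167, 0.0205]
eef_rot: [-3.142, -0.0, -0.466]
wrist_force: [-0.1, 0.7, -0.4]
finger_gap: 0.06
grasp_force: 64.7
```

Emit:
{"fn": "move_arm", "kwargs": {
  "motion": [0, 0, -0.002, 0, 0, 0, -0.004, 0, 0, 0, -0.006, 0, 0, 0, -0.006, 0]
}}

```text
clock: 7.87
eef_pos: [0.504, -0.0166, 0.0186]
eef_rot: [-3.142, -0.0, -0.466]
wrist_force: [0.2, 0.4, -0.4]
finger_gap: 0.0601
grasp_force: 64.7
```

No contact yet, so I'll creep down further.

Emit:
{"fn": "move_arm", "kwargs": {
  "motion": [0, 0, -0.002, 0, 0, 0, -0.003, 0, 0, 0, -0.003, 0]
}}

```text
clock: 8.12
eef_pos: [0.504, -0.0166, 0.0184]
eef_rot: [-3.141, -0.0, -0.466]
wrist_force: [-1.0, 0.7, 6.3]
finger_gap: 0.0603
grasp_force: 65.3
```

Emit:
{"fn": "move_arm", "kwargs": {
  "motion": [0, 0, -0.001, 0, 0, 0, -0.002, 0, 0, 0, -0.002, 0]
}}

```text
clock: 8.37
eef_pos: [0.504, -0.0166, 0.0183]
eef_rot: [-3.141, -0.0, -0.466]
wrist_force: [-2.4, 0.8, 12.4]
finger_gap: 0.0603
grasp_force: 65.8
```

Emit:
{"fn": "move_arm", "kwargs": {
  "motion": [0, 0, 0.003, 0, 0, 0, 0.003, 0]
}}

```text
clock: 8.53
eef_pos: [0.5042, -0.0166, 0.0184]
eef_rot: [-3.141, -0.001, -0.466]
wrist_force: [-0.6, 0.2, 6.5]
finger_gap: 0.0603
grasp_force: 65.3
```

Emit:
{"fn": "move_arm", "kwargs": {
  "motion": [0, 0, 0, 0, 0, 0, 0, 0, 0, 0, 0, 0, 0, 0, 0, 0, 0, 0, 0, 0, 0, 0, 0, 0, 0, 0, 0, 0, 0, 0, 0, 0],
  "grip": 1
}}

```text
clock: 9.2
eef_pos: [0.5039, -0.0166, 0.018]
eef_rot: [3.142, 0.0, -0.466]
wrist_force: [-0.0, -0.3, 0.3]
finger_gap: 0.0854
grasp_force: 0.0
```

Emit:
{"fn": "move_arm", "kwargs": {
  "motion": [0, 0, 0.03, 0, 0, 0, 0.1, 0, 0, 0, 0.2, 0, 0, 0, 0.32, 0, 0, 0.03, 0.42, 0, 0, 0.1, 0.48, 0, -0.01, 0.2, 0.5, 0.02, -0.02, 0.32, 0.5, 0.05, -0.03, 0.44, 0.5, 0.08, -0.04, 0.56, 0.5, 0.11, -0.05, 0.66, 0.5, 0.14, -0.06, 0.72, 0.5, 0.16]
}}

```text
clock: 10.2
eef_pos: [0.4853, 0.2037, 0.1688]
eef_rot: [-3.139, -0.001, 0.046]
wrist_force: [0.4, -0.3, 0.2]
finger_gap: 0.0852
grasp_force: 0.0
```

```bash
python3 - <<'E'
from m import *
s=readout.observe();print(s["eef_pos"].round(4),np.degrees(s["eef_rot"]).round(2),s["q"].round(2))
for n in("top","scene"):
    d=grab(n);save(d,n+"3.png",(180,150,340,270) if n=="scene" else (50,170,320,290),4 if n=="scene" else 2.9);np.savez(n+"3.npz",p=d["pixels"],w=world(d))
    H,S,V=cv2.split(cv2.cvtColor(d["pixels"],cv2.COLOR_RGB2HSV))
    B=(235,185,320,265) if n=="top" else (225,180,310,245)
    rect(world(d),box(*B,H.shape)&(H>22)&(H<36)&(S>120),n)
E
```

```text
[0.4853 0.2037 0.1688] [-1.7987e+02 -6.0000e-02  2.6200e+00] [-0.61  0.44  0.17  2.11 -0.13  0.6  -1.88]
top c 503.0 -17.5  size 102.3 x 60.5  yaw(long) -26.8  z 41.0 n 1603
scene c 504.0 -18.6  size 107.6 x 63.8  yaw(long) -25.7  z 39.4 n 840
```

View pics/top3.png

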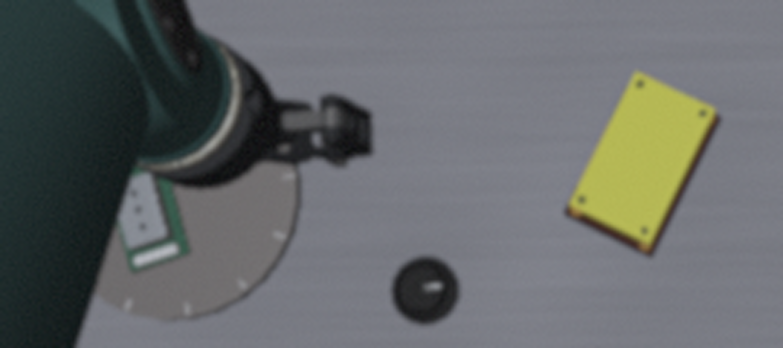

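The sheet lies square on the mount; the crop corners are (637,72), (717,108), (650,253) and (568,210). Copper and mount only peek out evenly through parallax. Next I'll refine the tuner pose from its corners and check finger tip height against the TCP.

```bash
cat >> h.py <<'E'
def onplane(d,px,z):
    "world xy of pixels on the plane at height z"
    T=np.linalg.inv(d["camera_from_world"]);px=np.array(px,float)
    r=np.c_[(px[:,0]-d["cx"])/d["fx"],(px[:,1]-d["cy"])/d["fy"],np.ones(len(px))]@T[:3,:3].T
    return T[:3,3]+r*((z-T[2,3])/r[:,2])[:,None]
E
python3 - <<'E'
from m import *
d=grab("top")
for nm,P,z in(("board",[(122,124),(202,99),(242,250),(162,275)],.038),("can",[(133,147),(190,137),(212,232),(155,245)],.054)):
    c=onplane(d,(np.array(P)+.5)/4-.5+[55,195],z)*1000
    l=(c[0]+c[1]-c[2]-c[3])/2; print(nm,c.mean(0).round(1),"long %.1f short %.1f yaw %.1f"%(np.hypot(*l[:2]),np.hypot(*(c[0]+c[3]-c[1]-c[2])[:2]/2),np.degrees(np.arctan2(l[1],l[0]))))
for f,tcp,n in(("s2.npz",(.5192,-.2583,.098),0),("scene3.npz",(.4853,.2037,.1688),0)):
    D=np.load(f);p,w=D["p"],D["w"]
    m=(np.hypot(w[...,0]-tcp[0],w[...,1]-tcp[1])<.075)&(p.max(-1)<110)&(w[...,2]>tcp[2]-.03)&(w[...,2]<tcp[2]+.1)
    m=cv2.erode(m.astype(np.uint8),np.ones((3,3)))>0
    print(f,m.sum(),np.percentile(w[m][:,2],[0,.5,1,2,5]).round(4))
E
```

```text
board [473.  324.4  38. ] long 79.8 short 41.3 yaw 17.7
can [469.2 323.2  54. ] long 49.7 short 28.4 yaw 15.8
s2.npz 883 [0.1061 0.1105 0.1128 0.1151 0.1215]
scene3.npz 530 [0.1839 0.1848 0.1863 0.1874 0.1902]
```

Emit:
{"fn": "move_arm", "kwargs": {
  "motion": [0, 0.03, 0, 0.005, -0.01, 0.1, 0, 0.02, -0.02, 0.19, 0, 0.04, -0.03, 0.28, 0, 0.06, -0.04, 0.35, -0.02, 0.08, -0.05, 0.39, -0.08, 0.086, -0.05, 0.403, -0.16, 0.086, -0.05, 0.403, -0.22, 0.086, -0.05, 0.403, -0.25, 0.086, -0.05, 0.403, -0.25, 0.086, -0.05, 0.403, -0.25, 0.086],
  "grip": 0.5
}}

```text
clock: 11.27
eef_pos: [0.4712, 0.319, 0.0927]
eef_rot: [3.14, 0.001, 0.306]
wrist_force: [1.0, 0.4, 1.0]
finger_gap: 0.0429
grasp_force: 0.0
```

```bash
python3 - <<'E'
from m import *
s=readout.observe();tcp=s["eef_pos"];print(tcp.round(4),np.degrees(s["eef_rot"]).round(2),s["q"].round(2),s["finger_gap"])
d=grab("scene");w=world(d);p=d["pixels"];np.savez("scene4.npz",p=p,w=w)
save(d,"s4.png",(270,80,380,180),6)
m=(np.hypot(w[...,0]-tcp[0],w[...,1]-tcp[1])<.075)&(p.max(-1)<110)&(w[...,2]>tcp[2]-.03)&(w[...,2]<tcp[2]+.1)
m=cv2.erode(m.astype(np.uint8),np.ones((3,3)))>0
print(m.sum(),np.percentile(w[m][:,2],[0,.5,1,2,5]).round(4))
E
```

```text
[0.4712 0.319  0.0927] [1.7993e+02 6.0000e-02 1.7510e+01] [-0.73  0.6   0.08  2.06 -0.09  0.49 -1.85] 0.042947546167536724
222 [0.0962 0.0988 0.0992 0.1006 0.1045]
```

View pics/s4.png

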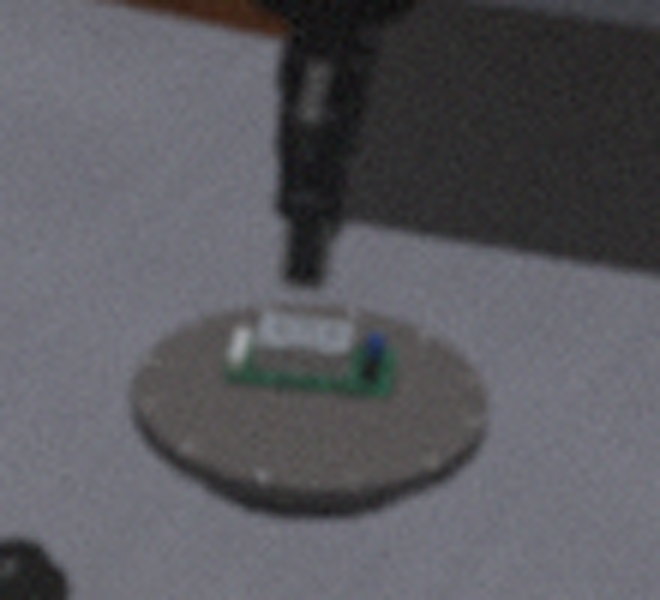

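The crop shows the gripper above the disc with its tips at (303,283), and the tuner upright with the capacitors at (375,355). Measured tips sit 15, 8 and 4 mm above the TCP at gaps of 85, 62 and 43 mm, so TCP z = 39 mm keeps the tips off the board.

Emit:
{"fn": "move_arm", "kwargs": {
  "motion": [-0.001, 0.01, 0, 0, -0.002, 0.018, -0.01, 0, -0.002, 0.018, -0.03, 0, -0.002, 0.018, -0.06, 0, -0.002, 0.018, -0.08, 0, -0.002, 0.018, -0.09, 0, -0.002, 0.018, -0.09, 0, -0.002, 0.018, -0.09, 0]
}}

```text
clock: 11.98
eef_pos: [0.4701, 0.3254, 0.0655]
eef_rot: [3.141, 0.001, 0.307]
wrist_force: [0.6, 0.0, -0.1]
finger_gap: 0.0428
grasp_force: 0.0
```

Emit:
{"fn": "move_arm", "kwargs": {
  "motion": [0.001, -0.003, -0.01, 0, 0.001, -0.003, -0.03, 0, 0.001, -0.003, -0.05, 0, 0.001, -0.003, -0.07, 0, 0.001, -0.003, -0.08, 0, 0.001, -0.003, -0.086, 0, 0.001, -0.003, -0.087, 0, 0.001, -0.003, -0.087, 0, 0.001, -0.003, -0.087, 0]
}}

```text
clock: 12.73
eef_pos: [0.4707, 0.3249, 0.04]
eef_rot: [-3.141, -0.0, 0.307]
wrist_force: [-0.6, 0.6, -0.3]
finger_gap: 0.0428
grasp_force: 0.0
```

Emit:
{"fn": "move_arm", "kwargs": {
  "motion": [0, 0, 0, 0, 0, 0, 0, 0, 0, 0, 0, 0, 0, 0, 0, 0, 0, 0, 0, 0, 0, 0, 0, 0, 0, 0, 0, 0, 0, 0, 0, 0],
  "grip": 0.2
}}

```text
clock: 13.4
eef_pos: [0.471, 0.325, 0.0404]
eef_rot: [-3.141, -0.001, 0.307]
wrist_force: [0.0, -0.5, 6.4]
finger_gap: 0.0262
grasp_force: 59.8
```

Emit:
{"fn": "move_arm", "kwargs": {
  "motion": [0, 0, 0.005, 0, 0, 0, 0.015, 0, 0, 0, 0.03, 0, 0, 0, 0.05, 0, 0, 0, 0.08, 0, 0, 0, 0.12, 0, 0, 0, 0.17, 0, 0, 0, 0.22, 0, 0, 0, 0.26, 0, 0, 0, 0.28, 0, 0, 0, 0.28, 0]
}}

```text
clock: 14.32
eef_pos: [0.4716, 0.3255, 0.1259]
eef_rot: [-3.14, -0.003, 0.307]
wrist_force: [-0.9, 0.5, -1.6]
finger_gap: 0.0262
grasp_force: 59.1
```

```bash
python3 - <<'E'
from m import *
s=readout.observe();tcp=s["eef_pos"];print(tcp.round(4),np.degrees(s["eef_rot"]).round(2),s["finger_gap"])
d=grab("scene");np.savez("scene5.npz",p=d["pixels"],w=world(d))
save(d,"s5.png",(280,70,360,130),10)
E
```

```text
[0.4716 0.3255 0.1259] [-179.92   -0.2    17.59] 0.026178186062320002
```

View pics/s5.png

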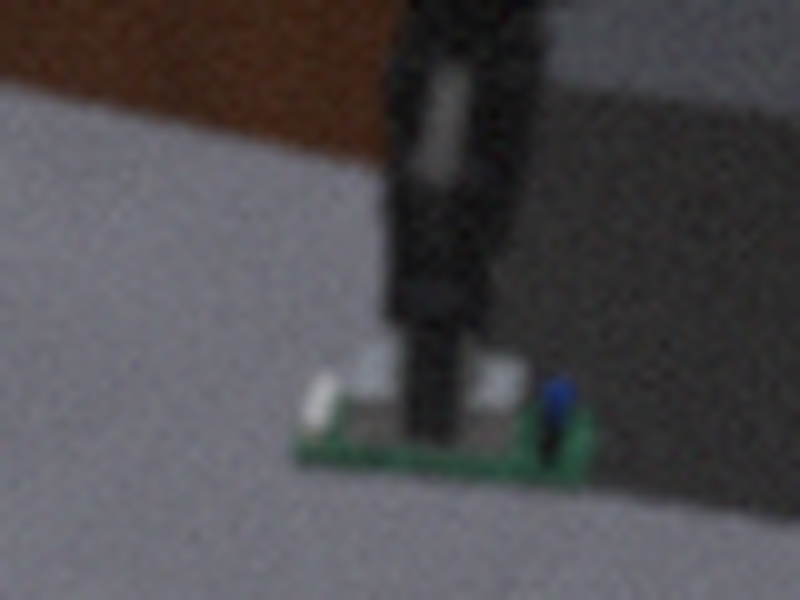

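The board is held level, with finger (432) at mid-can (345–525), and the board's near bottom edge runs from (298,465) to (583,485). Computing the along-board offset.

```bash
python3 - <<'E'
from m import *
d=grab("scene");tcp=np.array([.4716,.3255,.1259])
P=(np.array([(298,465),(583,485)])+.5)/10-.5+[280,70]
c=onplane(d,P,tcp[2]-.0064-.0015);e=c[1]-c[0];print("len %.1f yaw %.1f"%(1000*np.hypot(*e[:2]),np.degrees(np.arctan2(e[1],e[0]))))
t=np.radians(17.6);R=np.array([[np.cos(t),np.sin(t)],[-np.sin(t),np.cos(t)]])
print("mid in tool frame",(R@(c.mean(0)-tcp)[:2]*1000).round(1))
D=np.load("scene5.npz");p,w=D["p"],D["w"];m=box(305,90,342,125,p.shape[:2])&(w[...,2]>.10)&(w[...,2]<.15)&(np.hypot(w[...,0]-.4716,w[...,1]-.3255)<.06)
q=(w[m]-tcp);x=q[:,:2]@R.T*1000
g=x[q[:,2]<.002];print("x ext",np.percentile(g[:,0],[0,2,98,100]).round(1),"y",np.percentile(g[:,1],[0,2,50,98,100]).round(1),len(g))
E
```

```text
len 77.8 yaw 21.4
mid in tool frame [  3.7 -17.2]
x ext [-36.7 -35.6  41.   42. ] y [-26.6 -25.3 -17.2  11.7  16.9] 154
```

Emit:
{"fn": "move_arm", "kwargs": {
  "motion": [0, -0.02, 0, 0, 0.005, -0.06, 0, -0.01, 0.01, -0.11, 0, -0.02, 0.015, -0.17, 0, -0.04, 0.02, -0.24, 0, -0.06, 0.025, -0.31, 0, -0.075, 0.03, -0.38, 0, -0.09, 0.035, -0.45, 0, -0.105, 0.04, -0.52, 0, -0.12, 0.045, -0.59, 0, -0.135, 0.053, -0.66, 0, -0.15, 0.06, -0.73, 0, -0.16]
}}

```text
clock: 15.42
eef_pos: [0.4879, 0.1021, 0.1239]
eef_rot: [3.14, 0.001, -0.204]
wrist_force: [1.4, 0.7, -1.4]
finger_gap: 0.0261
grasp_force: 59.1
```

Emit:
{"fn": "move_arm", "kwargs": {
  "motion": [0.005, -0.07, 0, -0.015, 0.01, -0.14, 0, -0.03, 0.015, -0.21, 0, -0.045, 0.02, -0.27, 0, -0.06, 0.026, -0.33, 0, -0.072, 0.031, -0.37, 0, -0.08, 0.035, -0.395, 0, -0.084, 0.037, -0.405, 0, -0.086, 0.037, -0.405, 0, -0.086, 0.037, -0.405, 0, -0.086]
}}

```text
clock: 16.25
eef_pos: [0.4996, -0.0151, 0.1238]
eef_rot: [-3.141, 0.001, -0.465]
wrist_force: [-0.1, 0.3, -0.9]
finger_gap: 0.0265
grasp_force: 59.1
```

```bash
python3 - <<'E'
from m import *
s=readout.observe();tcp=s["eef_pos"];print(tcp.round(4),np.degrees(s["eef_rot"]).round(2),s["finger_gap"],s["q"].round(2))
d=grab("scene");np.savez("scene6.npz",p=d["pixels"],w=world(d))
save(d,"s6.png",(220,140,320,240),6)
E
```

```text
[ 0.4996 -0.0151  0.1238] [-1.7998e+02  3.0000e-02 -2.6650e+01] 0.02646771680302909 [-0.25  0.49  0.25  2.2  -0.26  0.47 -1.83]
```

View pics/s6.png

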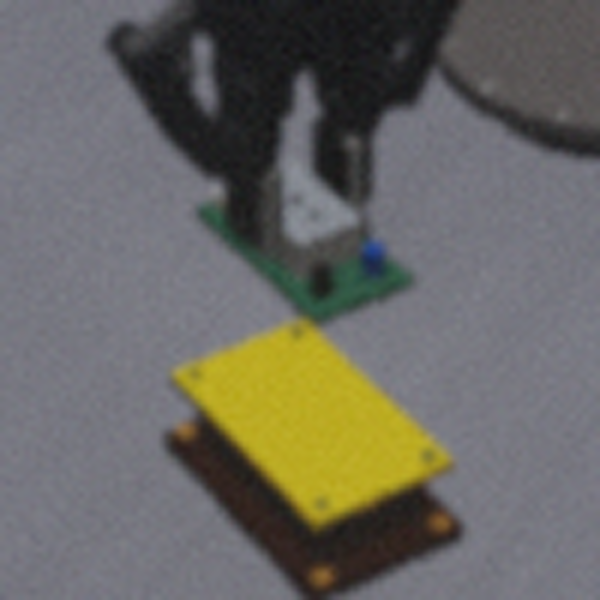

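The board hangs parallel above the yellow sheet. Its crop corners are (200,208), (313,312) and (412,275); the sheet's are (173,375), (315,525), (452,463) and (305,320). Computing the offset and tilt.

```bash
python3 - <<'E'
from m import *
d=grab("scene");tcp=np.array([.4996,-.0151,.1238])
f=lambda P,z:onplane(d,(np.array(P)+.5)/6-.5+[220,140],z)*1000
def show(n,a,b,c):
    l=b-a;s=c-b;print(n,"centre",((a+c)/2).round(1),"long %.1f @%.1f short %.1f @%.1f"%(np.hypot(*l[:2]),np.degrees(np.arctan2(l[1],l[0])),np.hypot(*s[:2]),np.degrees(np.arctan2(s[1],s[0]))))
show("board",*f([(200,208),(313,312),(412,275)],.1238-.0064+.004-.0015))
show("sheet",*f([(173,375),(315,525),(452,463)],.041-.0015))
D=np.load("scene6.npz");p,w=D["p"],D["w"];G=p.astype(int);m=(G[...,1]-G[...,0]>25)&(G[...,1]-G[...,2]>5)&box(250,170,292,196,p.shape[:2])
q=w[m]
for i in range(4):
    r=q[:,2]-(np.median(q[:,2]) if i==0 else np.c_[q[:,:2],np.ones(len(q))]@c)
    q=q[abs(r)<(.015,.008,.006,.004)[i]]
    c=np.linalg.lstsq(np.c_[q[:,:2],np.ones(len(q))],q[:,2],rcond=None)[0]
print("tilt",np.degrees(c[:2]).round(2),"z",c@[.503,-.017,1],len(q))
E
```

```text
board centre [502.4 -15.7 119.9] long 75.1 @-26.3 short 41.0 @61.4
sheet centre [505.6 -18.4  39.5] long 102.5 @-27.2 short 61.3 @63.5
tilt [ 0.24 -0.72] z 0.1197669467382801 90
```

```bash
cat > e.py <<'E'
from m import *
def ext(d,crop,zt,ztop_sheet,c0,yaw=-26.7):
    "subpixel masks on a 6x enlarged crop, extents in the mount's axes about c0 (mm)"
    u0,v0,u1,v1=crop;p=cv2.resize(d["pixels"][v0:v1,u0:u1],None,fx=6,fy=6,interpolation=cv2.INTER_CUBIC)
    G=cv2.GaussianBlur(p,(0,0),3).astype(int)
    g=(G[...,1]-G[...,0]>18)&(G[...,1]-G[...,2]>0)
    y=(G[...,0]-G[...,2]>70)&(G[...,1]-G[...,2]>60)
    t=np.radians(yaw);R=np.array([[np.cos(t),np.sin(t)],[-np.sin(t),np.cos(t)]])
    for n,m,z in(("green",g,zt),("yellow",y,ztop_sheet)):
        nn,l,st,_=cv2.connectedComponentsWithStats(m.astype(np.uint8));m=l==1+np.argmax(st[1:,4])
        v,u=np.nonzero(m);c=onplane(d,np.c_[(u+.5)/6-.5+u0,(v+.5)/6-.5+v0],z)
        x=(c[:,:2]*1000-c0)@R.T
        (cx,cy),sz,th=cv2.minAreaRect(x.astype(np.float32))
        print(n,"x",np.percentile(x[:,0],[.3,99.7]).round(1),"y",np.percentile(x[:,1],[.3,99.7]).round(1),"rect",round(cx,1),round(cy,1),np.round(sz,1),round(th,1))
E
python3 - <<'E'
from e import *
d=grab("scene")
ext(d,(220,140,320,240),.1199,.0395,[504,-16.7])
E
```

```text
green x [-14.3  39.6] y [-21.7  20.1] rect 11.4 -0.7 [42.4 56.9] 89.8
yellow x [-50.6  54.4] y [-32.2  30.7] rect 1.9 -0.7 [ 64.  106.5] 89.8
```

Emit:
{"fn": "move_arm", "kwargs": {
  "motion": [0.002, 0, -0.01, 0, 0.003, 0, -0.03, 0, 0.003, 0, -0.06, 0, 0.003, 0, -0.1, 0, 0.003, 0, -0.14, 0, 0.003, 0, -0.175, 0, 0.003, 0, -0.2, 0, 0.003, 0, -0.215, 0, 0.003, 0, -0.225, 0, 0.003, 0, -0.225, 0, 0.003, 0, -0.225, 0]
}}

```text
clock: 17.32
eef_pos: [0.5008, -0.0158, 0.0565]
eef_rot: [-3.141, -0.0, -0.466]
wrist_force: [0.5, -0.2, -2.3]
finger_gap: 0.0265
grasp_force: 59.1
```

```bash
python3 - <<'E'
from e import *
s=readout.observe();tcp=s["eef_pos"];print(tcp.round(4),np.degrees(s["eef_rot"]).round(2))
d=grab("scene");ext(d,(220,160,320,240),tcp[2]-.0064+.004-.0015,.0395,[504,-16.7])
b=grab("top");ext(b,(235,180,320,270),tcp[2]-.0064+.004,.041,[504,-16.7])
E
```

```text
[ 0.5008 -0.0158  0.0565] [-1.7999e+02 -1.0000e-02 -2.6690e+01]
green x [-4.5 40.3] y [-21.4  19.2] rect 17.7 -0.9 [41.1 46.4] 89.2
yellow x [-49.9  54.7] y [-32.4  30.3] rect 2.3 -0.7 [ 63.8 106. ] 89.6
green x [-39.1 -12. ] y [-21.7  -9.1] rect -25.6 -15.2 [27.5 13.1] 0.9
yellow x [-53.4  -4.3] y [-32.7  -8.9] rect -28.7 -20.8 [24.1 50.5] 89.7
```

Both views show equal rims: 14.4 and 14.3 mm at the two ends, and 11.0 and 11.1 mm at the sides. The board is centred, so I'll lower it gently.

Emit:
{"fn": "move_arm", "kwargs": {
  "motion": [0, 0, -0.004, 0, 0, 0, -0.01, 0, 0, 0, -0.016, 0, 0, 0, -0.02, 0, 0, 0, -0.023, 0, 0, 0, -0.025, 0, 0, 0, -0.025, 0, 0, 0, -0.025, 0]
}}

```text
clock: 18.08
eef_pos: [0.5007, -0.0158, 0.0489]
eef_rot: [3.142, 0.0, -0.466]
wrist_force: [0.2, -0.1, -1.4]
finger_gap: 0.0262
grasp_force: 59.1
```

Emit:
{"fn": "move_arm", "kwargs": {
  "motion": [0, 0, -0.002, 0, 0, 0, -0.003, 0, 0, 0, -0.003, 0, 0, 0, -0.003, 0]
}}

```text
clock: 18.42
eef_pos: [0.5007, -0.0157, 0.048]
eef_rot: [-3.142, -0.0, -0.466]
wrist_force: [0.6, 0.5, -1.1]
finger_gap: 0.0265
grasp_force: 59.1
```

Emit:
{"fn": "move_arm", "kwargs": {
  "motion": [0, 0, -0.001, 0, 0, 0, -0.002, 0, 0, 0, -0.002, 0, 0, 0, -0.002, 0]
}}

```text
clock: 18.75
eef_pos: [0.5007, -0.0157, 0.0475]
eef_rot: [-3.142, -0.0, -0.466]
wrist_force: [-0.4, 0.2, -0.9]
finger_gap: 0.0265
grasp_force: 59.2
```

Emit:
{"fn": "move_arm", "kwargs": {
  "motion": [0, 0, -0.001, 0, 0, 0, -0.002, 0, 0, 0, -0.002, 0]
}}

```text
clock: 19.0
eef_pos: [0.5007, -0.0157, 0.0474]
eef_rot: [-3.141, 0.0, -0.466]
wrist_force: [-1.4, -0.1, 7.3]
finger_gap: 0.0266
grasp_force: 60.0
```

Emit:
{"fn": "move_arm", "kwargs": {
  "motion": [0, 0, -0.001, 0, 0, 0, -0.002, 0, 0, 0, -0.002, 0]
}}

```text
clock: 19.25
eef_pos: [0.5007, -0.0157, 0.0474]
eef_rot: [-3.141, 0.0, -0.466]
wrist_force: [-2.3, 0.6, 12.6]
finger_gap: 0.026
grasp_force: 60.8
```

Emit:
{"fn": "move_arm", "kwargs": {
  "motion": [0, 0, 0.002, 0, 0, 0, 0.002, 0]
}}

```text
clock: 19.42
eef_pos: [0.5007, -0.0157, 0.0474]
eef_rot: [-3.141, -0.0, -0.466]
wrist_force: [-1.2, 0.3, 8.7]
finger_gap: 0.0267
grasp_force: 60.1
```

Emit:
{"fn": "move_arm", "kwargs": {
  "motion": [0, 0, 0, 0, 0, 0, 0, 0, 0, 0, 0, 0, 0, 0, 0, 0, 0, 0, 0, 0, 0, 0, 0, 0, 0, 0, 0, 0],
  "grip": 0.7
}}

```text
clock: 20.0
eef_pos: [0.5006, -0.0157, 0.0467]
eef_rot: [3.141, 0.0, -0.466]
wrist_force: [-0.6, -0.7, -0.5]
finger_gap: 0.0597
grasp_force: 0.0
```

Emit:
{"fn": "move_arm", "kwargs": {
  "motion": [0, 0, 0.02, 0, 0, 0, 0.06, 0, 0, 0, 0.12, 0, 0, 0, 0.2, 0, 0, 0, 0.3, 0, 0, 0, 0.4, 0, 0, -0.03, 0.48, 0, 0, -0.1, 0.5, 0, 0, -0.2, 0.5, 0, 0, -0.32, 0.5, 0, 0, -0.44, 0.5, 0, 0, -0.54, 0.5, 0]
}}

```text
clock: 21.0
eef_pos: [0.5002, -0.1802, 0.1976]
eef_rot: [3.141, -0.001, -0.467]
wrist_force: [0.1, -1.0, 0.3]
finger_gap: 0.0599
grasp_force: 0.0
```

Emit:
{"fn": "move_arm", "kwargs": {
  "motion": [0, -0.08, 0, 0, 0, -0.16, 0, 0, 0, -0.22, 0, 0, 0, -0.25, 0, 0, 0, -0.25, 0, 0]
}}

```text
clock: 21.42
eef_pos: [0.5001, -0.2553, 0.1972]
eef_rot: [3.14, -0.001, -0.47]
wrist_force: [-0.2, 0.3, -0.0]
finger_gap: 0.0597
grasp_force: 0.0
```

```bash
python3 - <<'E'
from e import *
d=grab("scene");b=grab("top")
ext(d,(220,160,320,240),.0435,.0395,[504,-16.7]);ext(b,(235,180,320,270),.045,.041,[504,-16.7])
A=cv2.resize(d["pixels"][175:245,225:305],(400,350),interpolation=cv2.INTER_CUBIC);B=cv2.resize(b["pixels"][190:260,235:315],(400,350),interpolation=cv2.INTER_CUBIC)
cv2.imwrite("pics/f.png",np.hstack([A,B])[:,:,::-1])
E
```

```text
green x [-36.6  40.2] y [-21.5  18.4] rect 1.4 -1.3 [78.4 40.5] 0.2
yellow x [-50.4  54.8] y [-32.4  30.9] rect 2.2 -0.7 [ 63.9 106.2] 89.7
green x [-38.5  38.3] y [-21.6  18.4] rect -0.3 -1.6 [40.4 77.7] 89.9
yellow x [-52.9  51.1] y [-32.5  29.5] rect -1.2 -1.5 [ 62.4 105.3] 89.9
```

View pics/f.png

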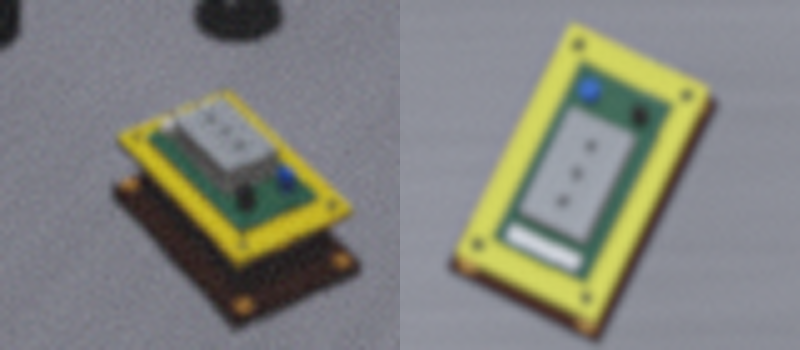

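The board sits square on the sheet, right side up, with a rim of yellow all round. In the right-hand view the board corners are (580,65), (672,105), (588,280) and (495,238). It is centred within about 1 mm in both views, so I'm handing in.

```bash
python3 -c "
from rig import robot
print(robot.job_done())"
```

```text
the job is handed in; nothing more can be done
None
```

The job is handed in: the yellow sheet lies flat and square on the copper plate, and the tuner board is stacked on it right side up, centred to within about 1 mm, with yellow showing all round; it took about 21 s.

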